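Clamp a printed housing in a quick-release vise

TASK

Clamp the orange printed housing in the small blue bench vise: press the red quick-release lever, slide the jaw up until the housing is against the rubber-faced fixed jaw, let the lever go, and then screw the jaw firmly tight with the spoked handle. The print is hollow and the vise is small: tighten until it is held firmly (about 0.45 N m at the handle) without crushing it, never press harder than about 25 N on any part, leave the housing standing square on the bed, and leave the other things on the bench alone.

Things in the scene. Friction and masses are not known exactly. Their poses are not given: they have to be found in the camera images.
- vise: Small blue bench vise, bolted down, 280 x 76 mm. Origin under the middle of its base, on the table. x: closing direction, from the spoked handle to the fixed jaw; z up; y to the left looking along x. The steel bed the housing stands on is 40 mm above the table; the fixed jaw block is 106 mm high.
- carriage (a joint): How far (m) the sliding carriage (blue block 36 x 60 x 66 mm, top 107 mm above the table, carrying moving jaw, lever and screw handle) stands towards the fixed jaw, 0 to 0.085. With the lever held down it slides easily (about 1 N); else it is locked both ways. At 0, with the screw at 0, the moving jaw's face is at x = -20 mm in the vise's frame.
- lever (a joint): Angle (rad) of the red quick-release lever on the carriage's right side (-y of the vise): 0 fully up, 0.2 fully down at its stop. Springs back. Above 0.15 the carriage is free; up to about 0.14 if let go with the pawl on a pin. Pressed at the middle of its plate it takes about 3 N to start and 5 to 8 N to be fully down, less near its outer edge.
- lever_top (a point): Middle of the top of the lever's red thumb plate, 46 mm along the vise's x, 32 mm across; 98 mm above the table when up, 8 mm lower when fully down; 76 mm right (-y) of the vise's middle plane, 42 mm from its pivot (along x). A lip 12 mm high stands at the plate's front end, its face 18 mm ahead (+x) of this point; a finger holding the plate down can push on it.
- screw (a joint): Turn (rad) of the handle, 0 backed off to 5.0. Tightening: balls on the right (-y) go down; 1 rad moves the jaw 4 mm against the carriage. Turns freely at 0.2 N m; on the housing this rises by 0.33 per rad (0.04 per 10 N clamped): while turning, 0.3 is loose, 0.45 firm, 0.65 nearly crushing; a finger held still feels 0.1 to 0.2 less. Stays where left (over 50 N clamped eases to 50).
- screw_hub (a point): Hub of the screw handle, 85 mm above the table on the vise's middle plane, at x = -135 mm in the vise's frame at carriage 0, moving with it. Five thin spokes 72 degrees apart stand out across x, each with a ball of 20 mm diameter centred 60 mm from the hub. A fingertip can press a ball on the right side down; some 15 degrees below hub level the next ball, coming over, meets the finger.
- yellow_ball (a point): Centre of the one yellow ball (the other four are black). With the screw at 0 it is on the right (-y) side, 50 degrees above the horizontal.
- pad: Black rubber-faced plate of the moving jaw, 64 mm wide, 54 mm high, backed by a stiff spring (30 N per mm, 4 mm).
- pad_face (a point): Centre of the moving jaw's rubber face, the face that meets the housing; 71 mm above the table.
- work: Orange printed bearing housing, 0.13 to 0.25 kg: block 40 mm (its x, between the jaws) x 56 x 50 mm high with a round boss, 32 mm diameter, 12 mm high, on top. Origin at the centre of its underside. Stands on the vise's bed between the jaws, 4 to 12 mm off the fixed jaw, a little askew. Clamped home, its origin is at x = +65 mm in the vise's frame.
- spool: Bystander: filament spool lying flat, 190 mm diameter, 58 mm high.
- driver: Bystander: screwdriver lying on the bench.
- scraper: Bystander: print scraper lying on the bench.
- glue: Bystander: glue bottle, 44 mm diameter, 110 mm high.
- caliper: Bystander: caliper lying on the bench, 190 mm long.
- spare: Bystander: grey housing like the orange one, standing on the bench.
- gear: Bystander: green printed gear, 76 mm diameter, 12 mm high.
- back_face (a point): Centre of the fixed jaw's black rubber face (64 x 56 mm), at x = +85 mm in the vise's frame, 70 mm above the table.
- pawl (a joint): Height (m) of the half-nut pawl under the carriage: 0 down between the brass rack pins (8 mm apart, 1 mm play), locked; 0.005 on top of a pin; 0.007 lever fully down. If it comes to rest on a pin when the lever is let go, it drops in by itself (lever fully up) once the screw presses the jaw on the housing and pushes the carriage back a few mm.
Mind the look-alikes: they are no part of the job. There is more than one size of the work; the one meant has the size given above.

How it is judged (in metres and radians):
On the way, in this order (a step that is already met when the one before it is completed fails the run):
1. the quick-release lever is pressed down and the carriage unlocked (value of joint lever above 0.15 rad), for 0.1 s.
2. the jaw has been slid to within 9 mm of the housing, the housing is within 4 mm of the fixed jaw, and the lever has been let go (value of joint lever below 0.147 rad and x of work in the frame of vise above 0.061 m and x of pad_face in the frame of work above -0.029 m), for 0.2 s.
3. the screw has been turned until the jaw clamps the housing with more than 25 N (contact force between pad and work above 25 N), for 0.2 s.
At the end, for the whole second after the job is handed in: The housing is clamped between the rubber faces with 25 to 110 N, within 2.5 mm of fully home against the fixed jaw, upright and square within 0.05 rad and at rest, and the lever is fully up (below 0.04 rad) with the half-nut engaged (contact force between pad and work between 25 and 110 N and value of joint lever below 0.04 rad and x of work in the frame of vise above 0.0625 m and angle between work's own z axis and vertical below 0.05 rad and angle between the x axis of work and the x axis of vise, either way round below 0.05 rad and linear speed of work below 0.01 m/s); the robot touches nothing.
It fails at once if the housing is squeezed with more than 120 N (contact force between pad and work above 120 N).
It fails at once if the robot presses on the vise with more than 32 N (contact force between the arm and vise above 32 N).
It fails at once if the fingers press on the vise with more than 32 N (contact force between the fingers and vise above 32 N).
It fails at once if the housing tips or is lifted off the bed (angle between work's own z axis and vertical above 0.3 rad or z of work in the frame of vise above 0.052 m).
It fails at once if another thing on the bench is moved more than 30 mm (distance of any of spool, driver, scraper, glue, caliper, spare, gear from where it was at the start of the episode above 0.03 m).
It also fails if it takes over 69 s, if anything falls off the work surface, if the arm or the gripper's body presses on something with over 40 N, if the wrist force passes 120 N, or if a joint passes its speed limit or range.

ROBOT

A 6-joint arm with a two-finger parallel gripper is mounted at the origin on the work surface. World frame = base frame: x ahead of the robot, y to its left, z up, the work surface at z = 0. Lengths are in mm, angles in rad, forces in N, time in s.
With the tool pointing down it reaches from about 275 to 850 mm from the base axis. Payload 19 kg.
Tool frame: the origin (TCP) lies on the centre line of the jaws, within the pads' length; the fingertips stand 14 mm ahead of it and the grasp point (between the pads) lies 5 mm behind it; z points along the fingers, y is the direction in which the jaws open and shut (so a half turn about z gives the same grasp; the last joint's range is limited). The gripper opens to 85 mm and grips with 20 to 120 N. Pads are 22 mm wide; open, the fingers measure 114 mm over their backs; the gripper's body (76 mm by 85 mm) begins 54 mm behind the grasp point. The pads swing forward as they close: fully open they stand 13 mm farther back than shut.
Start: joints at [0.984, 0.15, 1.437, -0, 1.554, -0.134], TCP at [251.552, 517.02, 212.067] pointing down, gripper open.
Joint ranges: [-2.8, 2.8], [-0.68, 2.1], [0.12, 2.68], [-1.39, 4.53], [0.16, 2.79], [-2.81, 2.81]. Speed limits (rad/s): [1.89, 1.89, 2.22, 3.01, 3.01, 3.01].

INTERFACE

Orientations are given as [roll, pitch, yaw] about the fixed x, y, z axes, in that order (R = Rz(yaw) Ry(pitch) Rx(roll)).
In Python, from cell import manip gives the robot as it stands.
- The arm moves only by the tool drive_tool, never from a script. Its argument "targets" is a list of rows, each an object with "slide": the shift along the tool's x, y, z in mm, a list of three; "delta_rot": the turn, a rotation vector about the tool's x, y, z in rad, a list of three. In form: [{"slide": [x, y, z], "delta_rot": [wx, wy, wz]}, ...]. A call has 1 to 20 rows; each row is the pose to reach, as a shift and turn from the pose measured when the call began, along the tool's axes at that moment; what a row does not reach only later rows make up. A row lasts 1/8 s, in which the tool goes at most 62.5 mm and 10.7 degrees, less where a joint would pass 70% of its speed; a pose out of reach is approached as far as the arm can. A call with a gripper value outside its range is refused whole. "jaw" is the finger opening in mm, from 0 to 85.4, set as the call begins (left out, the last holds). The fingers move at their own pace and stop on an object; "grip_force" is the grip in N (left out, the last holds). Time passes only in rows, so rows that repeat a pose let the fingers close. It gives the time, the measured TCP pose, the force and the opening at its end, in the units of the state.
- manip.sense(): the state, without advancing time (a new reading comes with each control period).
- manip.snapshot(name): name is "side" or "top"; returns a dict with "pixels" (384x512x3 uint8, blue, green, red), "fx", "fy", "cx", "cy" (pixels), "k1" (the pictures are not rectified: a ray, as slopes to the right and down, at radius r is drawn at 1 + k1 r^2 times it, then the intrinsics apply), "position" and "attitude" of the camera in the world. Camera axes: x right, y down, z forward; pixel columns grow to the right and rows downward; lengths in mm; the calibration is good to about 2 mm. A picture is of the moment at which its call begins. There is no depth.
- manip.finish_job(): hands the job in, once; it reports no verdict.
The state is a dict: "time": time; "qpos": joint angles; "dq": joint speeds; "tau": joint torques, N m; "ee_pos": TCP position; "ee_rot": TCP orientation; "wrist_force": force on the tool from outside, world axes, zero at the start; "ft_torque": the same for the moment, N m; "grip_width": opening from 0.0 (shut) to 1.0 (fully open).
Only numpy, scipy, OpenCV 4.12 (cv2) and the standard library are available. Lean on these libraries where they do the work, as an engineer would, in place of code of your own. Each camera call takes 0.05 s, during which the arm holds its last target. There are 200 camera calls.

## Working session

There is one attempt and no reset: what is moved stays moved. The work goes in short steps, Python scripts to look and compute and a tool call to move; the robot and the scene stay as the last step left them, time stands still between calls to the robot, and variables do not carry over. Pictures are saved under pics/ and viewed, about 8 in all and at most 12, crops included, and the job is handed in when it is done.

Besides the shell and the picture viewer there is one more tool, called after "Emit:" as name(argument=value, ...) on one line, values as JSON. drive_tool: Moves the arm, as the interface text tells. Its arguments: {"type":"object","properties":{"targets":{"type":"array","items":{"type":"object","properties":{"slide":{"type":"array","items":{"type":"number"}},"delta_rot":{"type":"array","items":{"type":"number"}}}}},"jaw":{"type":"number"},"grip_force":{"type":"number"}},"required":["targets"]}

```bash
mkdir -p pics; ls; cat > h.py <<'E'
import numpy as np, cv2
from cell import manip
from scipy.spatial.transform import Rotation as R
E
python3 - <<'E'
from h import *
print(manip.sense())
for n in("side","top"):
    s=manip.snapshot(n); cv2.imwrite(f"pics/{n}0.png",s["pixels"]); print(n,{k:v for k,v in s.items() if k!="pixels"})
E
```

```text
pics
{'time': 0.0, 'qpos': array([ 9.83984796e-01,  1.50991696e-01,  1.43802085e+00,  5.30153941e-06,
        1.55379662e+00, -1.34047486e-01]), 'dq': array([ 8.61536589e-04,  5.99538402e-04,  1.05980764e-03,  1.93248760e-04,
        2.43016131e-05, -7.36494344e-04]), 'tau': array([-1.34286209e-03, -7.13061547e+01, -5.70846069e+01, -3.61944440e-04,
        8.80468462e-03,  2.38508221e-06]), 'ee_pos': array([251.42777853, 516.82102681, 211.47729965]), 'ee_rot': array([-3.14038777e+00, -1.67834540e-04,  2.68882841e+00]), 'wrist_force': array([-0.53742803,  0.07525689, -1.06455016]), 'ft_torque': array([ 0.0131363 ,  0.00790623, -0.02748245]), 'grip_width': 0.9998196728585809}
side {'fx': 355.7010088272099, 'fy': 355.7010088272099, 'cx': 257.1005233605047, 'cy': 192.58650787720262, 'k1': -0.060837848673046355, 'position': array([ 109.07256142, -543.79899098,  929.3313172 ]), 'attitude': array([-2.42770658,  0.01540505, -0.61796404])}
top {'fx': 447.5494512604496, 'fy': 447.5494512604496, 'cx': 255.24135077090403, 'cy': 191.93798244418448, 'k1': -0.1438556835603609, 'position': array([ 327.4785281 ,   26.12936024, 1597.6636571 ]), 'attitude': array([-3.00654914,  0.00374002, -1.58196546])}
```

View pics/side0.png

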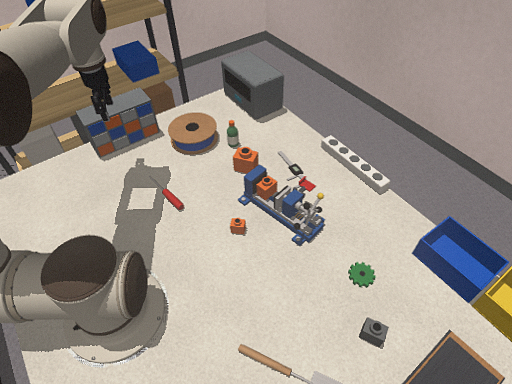

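View pics/top0.png

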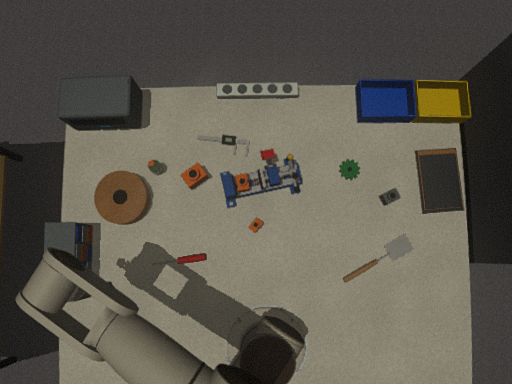

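Side view: the vise is around (285,205), fixed jaw at (255,180), yellow ball at (321,196), lever at (307,184). Top view: the vise's x axis points to world +y, and the lever is on the far side at (268,155). Next I'll view crops.

```bash
python3 - <<'E'
import cv2,numpy as np
a=cv2.imread("pics/side0.png")[155:250,225:335]; b=cv2.imread("pics/top0.png")[140:215,215:310]
a=cv2.resize(a,None,fx=7,fy=6.3*7/6.3/1.0,interpolation=3)[:600]; cv2.imwrite("pics/ca.png",cv2.resize(cv2.imread("pics/side0.png")[160:245,225:335],None,fx=7,fy=7,interpolation=3))
cv2.imwrite("pics/cb.png",cv2.resize(b,None,fx=8,fy=8,interpolation=3))
E
```

```text
(no output)
```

View pics/ca.png

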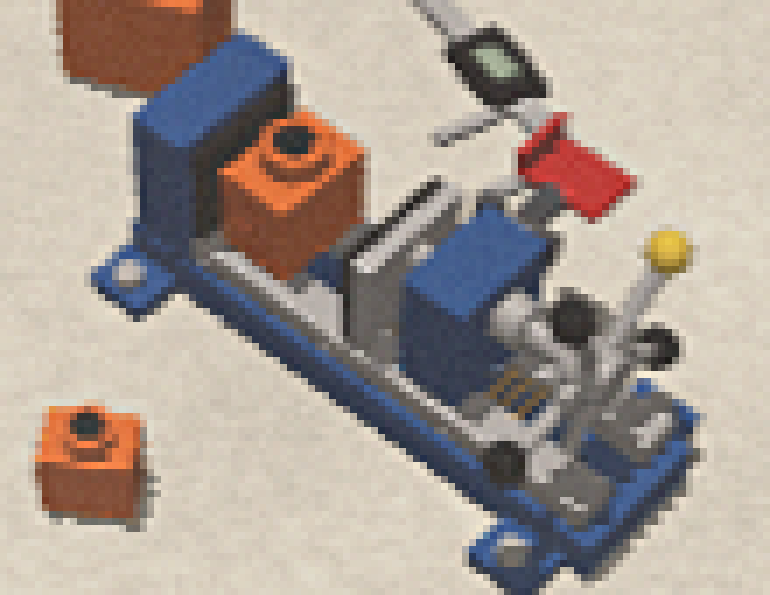

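View pics/cb.png

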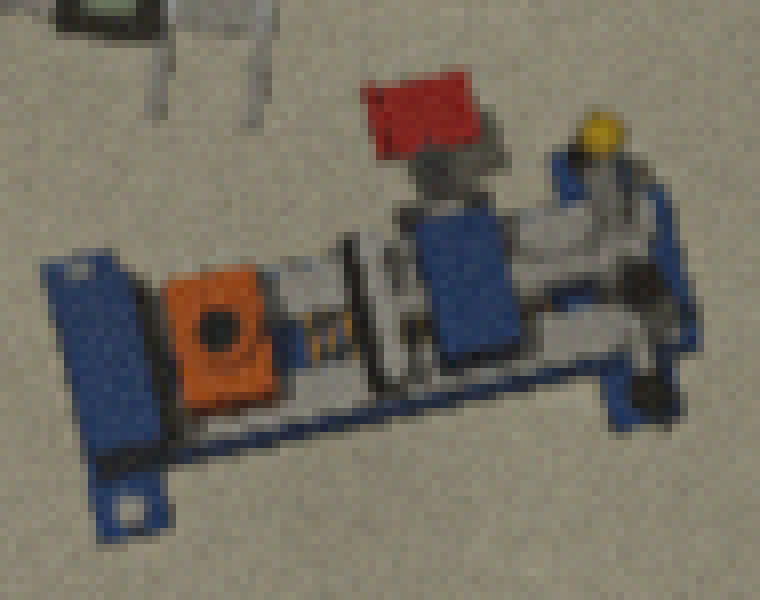

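Side crop: yellow ball (668,251), carriage-top corners (403,290), (487,207), (552,240), (470,315), red plate around (590,175) with its lip at the front. Top crop: yellow ball (600,134), plate about (365-480,72-158), carriage top (415,218) to (522,340). Orange work at (222,338). I'll fit the pose from these.

```bash
cat >> h.py <<'E'
CAL={'side':(355.701,257.1005,192.5865,-.0608378,[109.0726,-543.799,929.3313],[-2.42770658,0.01540505,-0.61796404]),
'top':(447.5495,255.2414,191.938,-.1438557,[327.4785,26.1294,1597.6637],[-3.00654914,0.00374002,-1.58196546])}
def proj(n,P):
    f,cx,cy,k,p,a=CAL[n]; q=R.from_euler('xyz',a).inv().apply(np.atleast_2d(P)-p); s=q[:,:2]/q[:,2:]
    s=s*(1+k*(s**2).sum(1))[:,None]; return s*f+[cx,cy]
def ray(n,uv,z):
    f,cx,cy,k,p,a=CAL[n]; K=np.array([[f,0,cx],[0,f,cy],[0,0,1.]])
    s=cv2.undistortPoints(np.array([[uv]],float),K,np.array([k,0,0,0.]))[0,0]
    d=R.from_euler('xyz',a).apply([*s,1]); return np.array(p)+d*(z-p[2])/d[2]
def crop(n,uv):
    return (np.array([225,160])-.43+np.array(uv)/7) if n=='side' else (np.array([215,140])-.44+np.array(uv)/8)
E
cat > fit.py <<'E'
from h import *
from scipy.optimize import least_squares
# name: vise-frame fn of (c,xb,xl,xf,xr,w)
F=[('side',(668,251),'y'),('top',(600,134),'y'),
('side',(345,262),'p+'),('side',(437,180),'p-'),('top',(347,240),'p-'),('top',(378,393),'p+'),
('side',(403,290),'cf+'),('side',(487,207),'cf-'),('side',(552,240),'cr-'),('side',(470,315),'cr+'),
('top',(415,218),'cf-'),('top',(492,205),'cr-'),('top',(522,340),'cr+'),('top',(445,360),'cf+'),
('side',(203,135),'jf+'),('side',(288,65),'jf-'),('side',(135,113),'jr+'),('side',(238,35),'jr-'),
('top',(45,268),'jr-'),('top',(115,255),'jf-'),('top',(160,450),'jf+'),('top',(98,468),'jr+'),
('top',(480,148),'lr+'),('top',(470,72),'lr-'),('side',(635,180),'lr-'),('side',(595,218),'lr+')]
def pts(v):
    c,xb,xl,xf,xr,w=v; out=[]
    for _,_,k in F:
        s=1 if k[-1]=='+' else -1
        out.append({'y':(-135+c,-38.6,131),'p':(-20+c,32*s,98),'c':(xb+c+(18 if 'f' in k else -18),30*s,107),
        'j':(xf if 'f' in k else xr,w*s,106),'l':(xl+c-23,-76+16*s,98)}[k[0]])
    return np.array(out,float)
def W(x,P): 
    co,si=np.cos(x[2]),np.sin(x[2]); return P@np.array([[co,si,0],[-si,co,0],[0,0,1]])+[x[0],x[1],0]
def res(x):
    P=W(x,pts(x[3:9])); r=[]
    for i,(n,uv,_) in enumerate(F): r.append((proj(n,P[i])[0]-crop(n,uv))-(x[9:11] if n=='side' else x[11:13]))
    return np.concatenate([np.array(r).ravel(),x[9:]/2,[(x[7]-125)/30]])
x0=[500,10,1.7,10,-60,-40,90,120,35,0,0,0,0]
s=least_squares(res,x0,loss='soft_l1'); x=s.x
print(np.round(x,3)); 
for (n,uv,k),r in zip(F,s.fun[:2*len(F)].reshape(-1,2)): print(n,k,np.round(r,2))
np.save('fit.npy',x)
inv=lambda p:(np.array([[np.cos(x[2]),np.sin(x[2])],[-np.sin(x[2]),np.cos(x[2])]])@(p[:2]-x[:2]))
for n,L in(('top',[(165,280),(262,265),(282,390),(190,412),(217,331)]),('side',[(220,172),(298,112),(365,155),(290,210),(294,140)])):
    o=x[9:11] if n=='side' else x[11:13]
    for i,uv in enumerate(L): print(n,np.round(inv(ray(n,crop(n,uv)+o,102 if i==4 else 90)),1))
c=x[3]
for nm,P in(('hub',(-135+c,0,85)),('yellow',(-135+c,-38.6,131)),('lever',(x[5]+c,-76,98))): print(nm,np.round(W(x,np.array([P],float)),1))
E
python3 fit.py
```

```text
[ 5.79856e+02  1.43180e+01  1.78500e+00  2.03540e+01 -6.75350e+01
 -6.38180e+01  9.55140e+01  1.25000e+02  3.85320e+01 -1.82000e-01
 -4.49000e-01 -4.30000e-02 -5.70000e-01]
side y [-0.46  0.22]
top y [0.85 1.69]
side p+ [ 0.2  -0.17]
side p- [ 0.27 -0.06]
top p- [-0.57 -0.27]
top p+ [-0.2  -1.29]
side cf+ [-0.13 -1.52]
side cf- [ 0.29 -0.82]
side cr- [0.28 0.32]
side cr+ [-0.34  1.09]
top cf- [-0.44  0.63]
top cr- [ 0.27 -0.08]
top cr+ [0.62 0.06]
top cf+ [-0.15 -0.07]
side jf+ [-3.74  2.26]
side jf- [ 0.26 -0.74]
side jr+ [-0.77  0.91]
side jr- [ 0.69 -0.65]
top jr- [0.88 2.08]
top jf- [0.62 1.78]
top jf+ [-0.06 -0.61]
top jr+ [-0.87 -0.91]
top lr+ [-0.   -0.92]
top lr- [-0.9 -0.3]
side lr- [ 0.51 -0.21]
side lr+ [0.12 0.08]
top [ 78.1 -32.6]
top [ 36.2 -29.7]
top [39.9 24.9]
top [80.1 25.4]
top [61.3 -4.1]
side [82.2 24.6]
side [ 80.5 -27.4]
side [ 39.6 -27.2]
side [43.1 20.8]
side [62.8 -4.3]
hub [[604.3 -97.7  85. ]]
yellow [[642.  -89.5 131. ]]
lever [[663.4 -12.   98. ]]
```

```bash
cat >> h.py <<'E'
X=np.load('fit.npy'); YAW=X[2]
def v2w(p): co,s=np.cos(YAW),np.sin(YAW); return np.array([X[0]+co*p[0]-s*p[1],X[1]+s*p[0]+co*p[1],p[2]])
def w2v(p): co,s=np.cos(YAW),np.sin(YAW); d=np.array(p)[:2]-X[:2]; return np.array([co*d[0]+s*d[1],-s*d[0]+co*d[1],p[2]])
def goal(ptip):
    """tool-frame slide/rot from the present pose to fingertip at vise-frame ptip, pointing down, tool x = vise y"""
    s=manip.sense(); r=R.from_euler('xyz',s['ee_rot']); t=R.from_euler('xyz',[np.pi,0,YAW+np.pi/2])
    p=v2w(ptip)+[0,0,14]; print(np.round(r.inv().apply(p-s['ee_pos']),1),np.round((r.inv()*t).as_rotvec(),3))
def st():
    s=manip.sense(); t=s['ee_pos']+R.from_euler('xyz',s['ee_rot']).apply([0,0,14])
    f=s['wrist_force']; print('t',s['time'],'tip vise',np.round(w2v(t),1),'F world',np.round(f,1),'grip',round(s['grip_width'],3))
E
python3 -c "
from h import *
goal([X[5]+X[3]+0,-78,125]);st()"
```

```text
[-603.3 -294.    72.8] [-0.001 -0.    -0.667]
t 0.1 tip vise [560.9 213.9 197.6] F world [-0.2 -0.3 -0.4] grip 0.999
```

Emit:
drive_tool(targets=[{"slide": [-45,-22,0],"delta_rot": [0,0,-0.06]},{"slide": [-90,-44,0],"delta_rot": [0,0,-0.12]},{"slide": [-135,-66,0],"delta_rot": [0,0,-0.18]},{"slide": [-180,-88,0],"delta_rot": [0,0,-0.24]},{"slide": [-225,-110,0],"delta_rot": [0,0,-0.3]},{"slide": [-270,-132,0],"delta_rot": [0,0,-0.36]},{"slide": [-315,-154,0],"delta_rot": [0,0,-0.42]},{"slide": [-360,-176,0],"delta_rot": [0,0,-0.48]},{"slide": [-405,-198,0],"delta_rot": [0,0,-0.54]},{"slide": [-450,-220,0],"delta_rot": [0,0,-0.6]},{"slide": [-495,-242,0],"delta_rot": [0,0,-0.66]},{"slide": [-540,-264,0],"delta_rot": [0,0,-0.667]},{"slide": [-580,-284,10],"delta_rot": [0,0,-0.667]},{"slide": [-603,-294,40],"delta_rot": [0,0,-0.667]},{"slide": [-603,-294,60],"delta_rot": [0,0,-0.667]},{"slide": [-603,-294,70],"delta_rot": [0,0,-0.667]},{"slide": [-603,-294,70],"delta_rot": [0,0,-0.667]}], jaw=0, grip_force=20)

```text
time: 2.22
ee_pos: [664.7, -11.1, 141.5]
ee_rot: [-3.141, -0.002, -2.927]
wrist_force: [0.2, -0.6, -0.1]
grip_width: -0.0
```

```bash
python3 - <<'E'
from h import *
st(); goal([X[5]+X[3],-78,100])
a=manip.snapshot('side')['pixels'][130:230,240:350]; b=manip.snapshot('top')['pixels'][135:215,215:310]
cv2.imwrite('pics/d.png',np.hstack([cv2.resize(a,(400,364),interpolation=3),cv2.resize(b,(400,364),interpolation=3)]))
E
```

```text
t 2.225 tip vise [-42.9 -77.5 127.5] F world [ 0.2 -0.6 -0.1] grip -0.0
[-0.5 -0.6 27.5] [-0.    -0.002 -0.   ]
```

View pics/d.png

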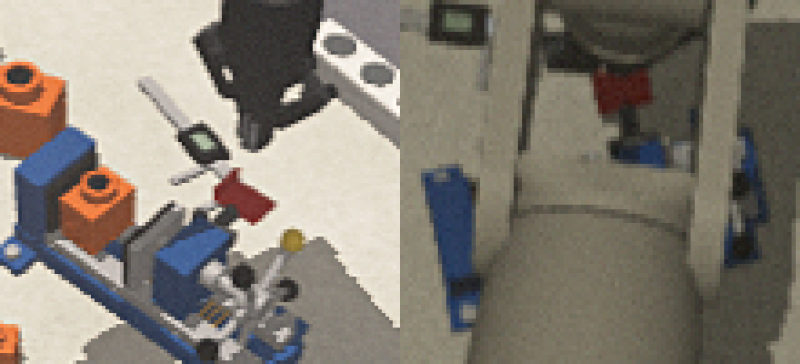

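Side: fingertip at about pixel (309,170), above the red plate. Top: the plate looks uncovered at about (269,155). I'll check the tip's projection.

```bash
python3 - <<'E'
from h import *
s=manip.sense(); t=s['ee_pos']-[0,0,14]
for n in('side','top'):
    print(n,[np.round(proj(n,t+[0,0,z])[0],1) for z in(0,14,60)],'plate',np.round(proj(n,v2w([X[5]+X[3],-76,98]))[0],1))
E
```

```text
side [array([307.9, 176.7]), array([308.3, 173.6]), array([309.7, 162.8])] plate [306.7 183.9]
top [array([266.8, 151. ]), array([266.9, 150.1]), array([267.2, 146.9])] plate [266.9 153.6]
```

```bash
python3 - <<'E'
from h import *
a=manip.snapshot('side')['pixels'][145:200,285:335]; b=manip.snapshot('top')['pixels'][130:175,245:295]
A=cv2.resize(a,None,fx=8,fy=8,interpolation=0);B=cv2.resize(b,None,fx=8,fy=8,interpolation=0);B=cv2.copyMakeBorder(B,0,80,0,0,0)
cv2.imwrite('pics/e.png',cv2.convertScaleAbs(np.hstack([A,B]),alpha=2))
E
```

```text
(no output)
```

View pics/e.png

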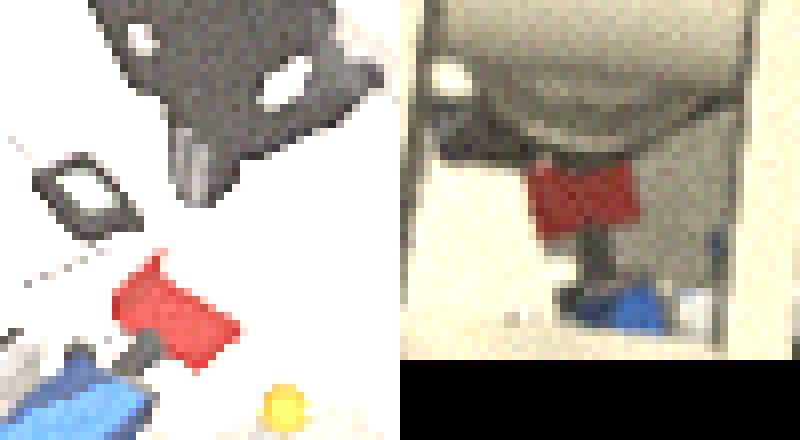

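```bash
python3 - <<'E'
from h import *
for z in(127,135,142,150,158): print(z,np.round(w2v(ray('side',np.array([310.6,169.4])+X[9:11]*1,z)),1), 'plate check')
L=[(115,290),(160,325),(240,330),(197,370)]
for u in L: print(np.round(w2v(ray('side',np.array(u)/8+[284.5,144.5]+X[9:11],98)),1))
for u in[(130,165),(238,165),(240,222),(145,238)]: print(np.round(w2v(ray('top',np.array(u)/8+[244.5,129.5]+X[11:13],98)),1))
E
```

```text
127 [ -27.8 -112.   127. ] plate check
135 [ -31.9 -105.1  135. ] plate check
142 [-35.6 -99.1 142. ] plate check
150 [-39.7 -92.2 150. ] plate check
158 [-43.9 -85.3 158. ] plate check
[-15.2 -71.4  98. ]
[-40.  -68.3  98. ]
[-65.1 -87.   98. ]
[-65. -59.  98.]
[-26.  -94.6  98. ]
[-71.1 -84.2  98. ]
[-66.2 -59.7  98. ]
[-25. -62.  98.]
```

Side: the tip appears at about (310.6,169.4), some 7 px above where it should be, so it sits higher or farther out than computed. I'll go down carefully and watch the force.

Emit:
drive_tool(targets=[{"slide": [0,0,8],"delta_rot": [0,0,0]},{"slide": [0,0,16],"delta_rot": [0,0,0]},{"slide": [0,0,22],"delta_rot": [0,0,0]},{"slide": [0,0,25],"delta_rot": [0,0,0]},{"slide": [0,0,25],"delta_rot": [0,0,0]}])

```text
time: 3.05
ee_pos: [665.3, -11.2, 117.7]
ee_rot: [-3.14, 0.0, -2.927]
wrist_force: [0.5, -0.2, -0.1]
grip_width: -0.002
```

```bash
python3 - <<'E'
from h import *
st()
a=manip.snapshot('side')['pixels'][150:200,280:335]; b=manip.snapshot('top')['pixels'][140:165,245:295]
A=cv2.resize(a,None,fx=8,fy=8,interpolation=0);B=cv2.resize(b,None,fx=7,fy=7,interpolation=0);B=cv2.copyMakeBorder(B,0,400-175,0,0,0)
cv2.imwrite('pics/f.png',cv2.convertScaleAbs(np.hstack([A,B]),alpha=1.3))
E
```

```text
t 3.05 tip vise [-43.1 -78.  103.7] F world [ 0.5 -0.2 -0.1] grip -0.002
```

View pics/f.png

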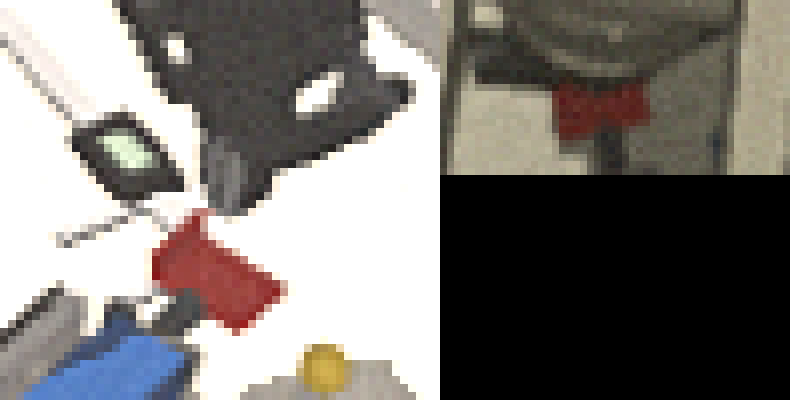

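Side: tip (310,175), plate centre (307,183.5). Top: the tip overlaps the middle of the plate's far edge. So the tip is laterally close but some 25 mm higher than its nominal position. I'll keep going down until it touches, shifted 4 mm inward.

Emit:
drive_tool(targets=[{"slide": [2,0,2],"delta_rot": [0,0,0]},{"slide": [4,0,4],"delta_rot": [0,0,0]},{"slide": [4,0,6],"delta_rot": [0,0,0]},{"slide": [4,0,8],"delta_rot": [0,0,0]},{"slide": [4,0,8],"delta_rot": [0,0,0]}])

```text
time: 3.78
ee_pos: [661.5, -12.1, 109.9]
ee_rot: [-3.14, 0.001, -2.927]
wrist_force: [0.0, 0.1, 0.4]
grip_width: -0.006
```

Emit:
drive_tool(targets=[{"slide": [0,0,2],"delta_rot": [0,0,0]},{"slide": [0,0,4],"delta_rot": [0,0,0]},{"slide": [0,0,6],"delta_rot": [0,0,0]},{"slide": [0,0,6],"delta_rot": [0,0,0]}])

```text
time: 4.28
ee_pos: [661.4, -12.1, 103.7]
ee_rot: [-3.14, 0.0, -2.927]
wrist_force: [-0.7, 0.1, 0.2]
grip_width: -0.003
```

Emit:
drive_tool(targets=[{"slide": [0,0,2],"delta_rot": [0,0,0]},{"slide": [0,0,4],"delta_rot": [0,0,0]},{"slide": [0,0,6],"delta_rot": [0,0,0]},{"slide": [0,0,6],"delta_rot": [0,0,0]}])

```text
time: 4.78
ee_pos: [661.3, -12.0, 97.4]
ee_rot: [-3.141, 0.0, -2.927]
wrist_force: [0.2, 0.3, -1.1]
grip_width: -0.002
```

```bash
python3 - <<'E'
from h import *
st()
a=manip.snapshot('side')['pixels'][150:205,280:335]; b=manip.snapshot('top')['pixels'][140:165,245:295]
A=cv2.resize(a,None,fx=8,fy=8,interpolation=3);B=cv2.resize(b,None,fx=7,fy=7,interpolation=3);B=cv2.copyMakeBorder(B,0,440-175,0,0,0)
cv2.imwrite('pics/g.png',cv2.convertScaleAbs(np.hstack([A,B]),alpha=1.3))
E
```

```text
t 4.775 tip vise [-43.1 -74.   83.4] F world [ 0.2  0.3 -1.1] grip -0.002
```

View pics/g.png

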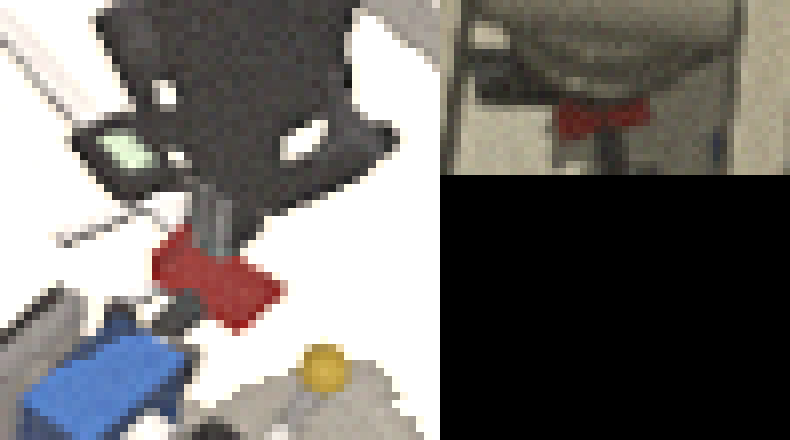

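Side: the tip (307.5,181.5) is centred over the plate, still slightly above its middle (307.5,184.4). I'll keep going down.

Emit:
drive_tool(targets=[{"slide": [0,0,1.5],"delta_rot": [0,0,0]},{"slide": [0,0,3],"delta_rot": [0,0,0]},{"slide": [0,0,4.5],"delta_rot": [0,0,0]},{"slide": [0,0,6],"delta_rot": [0,0,0]}])

```text
time: 5.38
ee_pos: [661.4, -12.1, 91.5]
ee_rot: [-3.14, 0.0, -2.927]
wrist_force: [0.6, -0.2, 0.0]
grip_width: -0.002
```

Emit:
drive_tool(targets=[{"slide": [0,0,1.5],"delta_rot": [0,0,0]},{"slide": [0,0,3],"delta_rot": [0,0,0]},{"slide": [0,0,4],"delta_rot": [0,0,0]},{"slide": [0,0,5],"delta_rot": [0,0,0]}])

```text
time: 5.88
ee_pos: [661.4, -12.1, 86.6]
ee_rot: [-3.14, 0.0, -2.927]
wrist_force: [-0.4, -0.5, 0.0]
grip_width: 0.002
```

Emit:
drive_tool(targets=[{"slide": [0,0,1],"delta_rot": [0,0,0]},{"slide": [0,0,2],"delta_rot": [0,0,0]},{"slide": [0,0,3],"delta_rot": [0,0,0]},{"slide": [0,0,4],"delta_rot": [0,0,0]}])

```text
time: 6.38
ee_pos: [661.4, -12.1, 82.4]
ee_rot: [-3.14, 0.0, -2.927]
wrist_force: [-0.0, -0.9, 0.2]
grip_width: 0.003
```

Emit:
drive_tool(targets=[{"slide": [0,0,1],"delta_rot": [0,0,0]},{"slide": [0,0,2],"delta_rot": [0,0,0]},{"slide": [0,0,3],"delta_rot": [0,0,0]},{"slide": [0,0,4],"delta_rot": [0,0,0]}])

```text
time: 6.88
ee_pos: [661.5, -12.1, 78.5]
ee_rot: [-3.14, 0.0, -2.927]
wrist_force: [-0.9, 0.2, 2.8]
grip_width: -0.0
```

```bash
python3 - <<'E'
from h import *
st()
a=manip.snapshot('side')['pixels'][150:205,280:335]; b=manip.snapshot('top')['pixels'][140:165,245:295]
A=cv2.resize(a,None,fx=8,fy=8,interpolation=3);B=cv2.resize(b,None,fx=7,fy=7,interpolation=3);B=cv2.copyMakeBorder(B,0,440-175,0,0,0)
cv2.imwrite('pics/i.png',cv2.convertScaleAbs(np.hstack([A,B]),alpha=1.3))
E
```

```text
t 6.875 tip vise [-43.2 -74.1  64.5] F world [-0.9  0.2  2.8] grip -0.0
```

View pics/i.png

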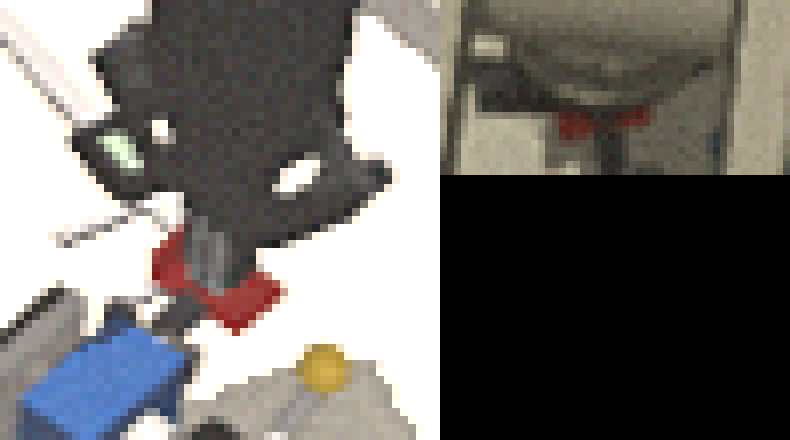

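Contact: 2.8 N, with the tip on the middle of the plate at (218,288), so the real tip stands about 33 mm higher than nominal. Pressing now.

Emit:
drive_tool(targets=[{"slide": [0,0,1.5],"delta_rot": [0,0,0]},{"slide": [0,0,3],"delta_rot": [0,0,0]},{"slide": [0,0,4.5],"delta_rot": [0,0,0]},{"slide": [0,0,6],"delta_rot": [0,0,0]},{"slide": [0,0,6],"delta_rot": [0,0,0]}])

```text
time: 7.6
ee_pos: [661.4, -12.1, 72.5]
ee_rot: [-3.14, 0.0, -2.927]
wrist_force: [-3.0, 0.2, 5.5]
grip_width: -0.0
```

Emit:
drive_tool(targets=[{"slide": [0,0,0.7],"delta_rot": [0,0,0]},{"slide": [0,0,1.4],"delta_rot": [0,0,0]},{"slide": [0,0,2],"delta_rot": [0,0,0]},{"slide": [0,0,2],"delta_rot": [0,0,0]}])

```text
time: 8.1
ee_pos: [661.6, -12.2, 71.3]
ee_rot: [-3.14, 0.001, -2.927]
wrist_force: [-5.7, -0.1, 13.1]
grip_width: -0.0
```

Emit:
drive_tool(targets=[{"slide": [0,3,0.3],"delta_rot": [0,0,0]},{"slide": [0,6,0.3],"delta_rot": [0,0,0]},{"slide": [0,9,0.3],"delta_rot": [0,0,0]},{"slide": [0,12,0.3],"delta_rot": [0,0,0]},{"slide": [0,15,0.3],"delta_rot": [0,0,0]},{"slide": [0,18,0.3],"delta_rot": [0,0,0]},{"slide": [0,21,0.3],"delta_rot": [0,0,0]},{"slide": [0,24,0.3],"delta_rot": [0,0,0]}])

```text
time: 9.1
ee_pos: [656.8, 11.1, 71.5]
ee_rot: [-3.139, 0.002, -2.927]
wrist_force: [-1.0, -0.6, 9.2]
grip_width: 0.003
```

```bash
python3 - <<'E'
from h import *
st()
a=manip.snapshot('side')['pixels'][150:225,250:335]; 
A=cv2.resize(a,None,fx=7,fy=7,interpolation=3)
cv2.imwrite('pics/j.png',cv2.convertScaleAbs(A,alpha=1.2))
E
```

```text
t 9.1 tip vise [-19.6 -74.5  57.5] F world [-1.  -0.6  9.2] grip 0.003
```

View pics/j.png

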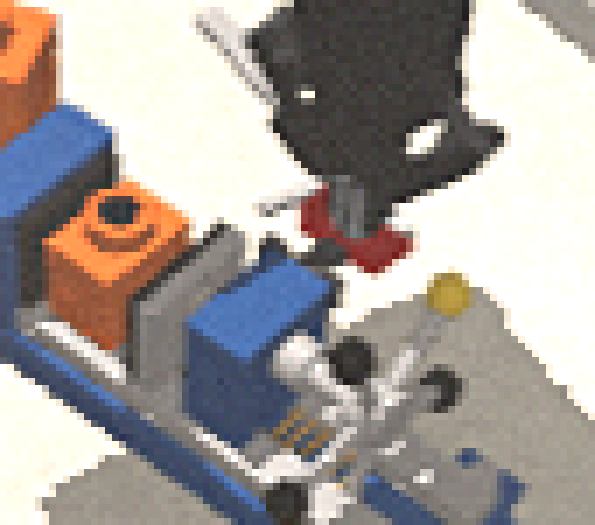

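Side: the carriage followed the finger (yellow ball now at px (314,192)). The pad is about 15 mm from the housing and the tip still bears on the plate.

Emit:
drive_tool(targets=[{"slide": [0,3,0.6],"delta_rot": [0,0,0]},{"slide": [0,6,0.6],"delta_rot": [0,0,0]},{"slide": [0,9,0.6],"delta_rot": [0,0,0]},{"slide": [0,12,0.6],"delta_rot": [0,0,0]},{"slide": [0,14,0.6],"delta_rot": [0,0,0]},{"slide": [0,16,0.6],"delta_rot": [0,0,0]}])

```text
time: 9.9
ee_pos: [653.6, 26.9, 71.5]
ee_rot: [-3.139, 0.003, -2.927]
wrist_force: [-2.3, -2.2, 8.9]
grip_width: -0.002
```

Emit:
drive_tool(targets=[{"slide": [0,1.5,0.3],"delta_rot": [0,0,0]},{"slide": [0,3,0.3],"delta_rot": [0,0,0]},{"slide": [0,4,0.3],"delta_rot": [0,0,0]}])

```text
time: 10.28
ee_pos: [653.0, 30.5, 71.5]
ee_rot: [-3.138, 0.004, -2.927]
wrist_force: [-1.5, -2.1, 6.4]
grip_width: 0.003
```

Emit:
drive_tool(targets=[{"slide": [0,1,0.8],"delta_rot": [0,0,0]},{"slide": [0,2,0.8],"delta_rot": [0,0,0]},{"slide": [0,3,0.8],"delta_rot": [0,0,0]},{"slide": [0,3,0.8],"delta_rot": [0,0,0]}])

```text
time: 10.78
ee_pos: [653.1, 32.9, 71.4]
ee_rot: [-3.137, 0.005, -2.927]
wrist_force: [0.5, -3.9, 8.1]
grip_width: -0.001
```

Emit:
drive_tool(targets=[{"slide": [0,1,0.5],"delta_rot": [0,0,0]},{"slide": [0,2,0.5],"delta_rot": [0,0,0]},{"slide": [0,3,0.5],"delta_rot": [0,0,0]},{"slide": [0,3,0.5],"delta_rot": [0,0,0]}])

```text
time: 11.28
ee_pos: [653.1, 35.4, 71.4]
ee_rot: [-3.136, 0.007, -2.927]
wrist_force: [1.6, -2.2, 6.6]
grip_width: -0.002
```

```bash
cat >> h.py <<'E'
def yb():
    im=manip.snapshot('side')['pixels'].astype(int); b,g,r=im[...,0],im[...,1],im[...,2]
    m=((r-b)>70)&((g-b)>50)&(abs(r-g)<50); m[:150]=0;m[240:]=0;m[:,:270]=0;m[:,350:]=0
    v,u=np.nonzero(m); return np.array([u.mean(),v.mean()]),len(u)
def carr(th=np.radians(50)):
    from scipy.optimize import least_squares
    uv,n=yb(); 
    if n<4: print('no ball'); return
    f=lambda q:proj('side',v2w([-135+q[0],-60*np.cos(q[1]),85+60*np.sin(q[1])]))[0]-uv-X[9:11]
    s=least_squares(lambda q:np.append(f([q[0],th]),0),[40]).x[0]
    print('ball',np.round(uv,2),n,'c@th',np.round(s,1)); return uv
def angle(c):
    from scipy.optimize import least_squares
    uv,n=yb(); r=least_squares(lambda q:proj('side',v2w([-135+c,-60*np.cos(q[0]),85+60*np.sin(q[0])]))[0]-uv-X[9:11],[.5])
    print('ball',np.round(uv,2),n,'angle deg',np.round(np.degrees(r.x[0]),1),'res',np.round(r.fun,2))
E
python3 - <<'E'
from h import *
st();carr()
im=cv2.imread('pics/side0.png').astype(int)
b,g,r=im[...,0],im[...,1],im[...,2]
m=((r-b)>70)&((g-b)>50)&(abs(r-g)<50);m[:150]=0;m[240:]=0;m[:,:270]=0;m[:,350:]=0
v,u=np.nonzero(m);print(u.mean(),v.mean(),len(u))
E
```

```text
t 11.275 tip vise [  5.  -76.2  57.4] F world [ 1.6 -2.2  6.6] grip -0.002
ball [307.46 189.29] 24 c@th 62.9
320.0 195.33333333333334 30
```

Emit:
drive_tool(targets=[{"slide": [0,1,0.7],"delta_rot": [0,0,0]},{"slide": [0,2,0.7],"delta_rot": [0,0,0]},{"slide": [0,3,0.7],"delta_rot": [0,0,0]},{"slide": [0,4,0.7],"delta_rot": [0,0,0]},{"slide": [0,4,0.7],"delta_rot": [0,0,0]}])

```text
time: 11.95
ee_pos: [653.2, 37.3, 71.2]
ee_rot: [-3.133, 0.008, -2.928]
wrist_force: [2.2, -14.5, 6.1]
grip_width: 0.0
```

```bash
python3 -c "
from h import *
st();carr()"
```

```text
t 11.95 tip vise [  6.7 -76.6  57.2] F world [  2.2 -14.5   6.1] grip 0.0
ball [308.   187.88] 24 c@th 63.8
```

Emit:
drive_tool(targets=[{"slide": [0,1,-1.5],"delta_rot": [0,0,0]},{"slide": [0,1,-3],"delta_rot": [0,0,0]},{"slide": [0,1,-4.5],"delta_rot": [0,0,0]},{"slide": [0,1,-6],"delta_rot": [0,0,0]},{"slide": [0,0.8,-7.5],"delta_rot": [0,0,0]},{"slide": [0,0.8,-9],"delta_rot": [0,0,0]}])

```text
time: 12.75
ee_pos: [652.9, 38.2, 80.1]
ee_rot: [-3.133, 0.008, -2.928]
wrist_force: [-0.1, 0.0, -0.3]
grip_width: -0.003
```

```bash
python3 -c "
from h import *
st();carr()"
```

```text
t 12.75 tip vise [  7.7 -76.6  66.1] F world [-0.1  0.  -0.3] grip -0.003
ball [307.46 189.29] 24 c@th 62.9
```

Emit:
drive_tool(targets=[{"slide": [0,-3,-10],"delta_rot": [0,0,0]},{"slide": [0,-4,-30],"delta_rot": [0,0,0]},{"slide": [0,-5,-60],"delta_rot": [0,0,0]},{"slide": [15,-40,-62],"delta_rot": [0,0,0]},{"slide": [31,-80,-62],"delta_rot": [0,0,0]},{"slide": [31,-80,-55],"delta_rot": [0,0,0]},{"slide": [31,-80,-50],"delta_rot": [0,0,0]},{"slide": [31,-80,-50],"delta_rot": [0,0,0]}])

```text
time: 13.8
ee_pos: [639.1, -45.2, 130.7]
ee_rot: [-3.133, 0.008, -2.927]
wrist_force: [-0.1, -0.2, -0.3]
grip_width: 0.002
```

```bash
python3 - <<'E'
from h import *
st()
a=manip.snapshot('side')['pixels'][130:225,245:345]; b=manip.snapshot('top')['pixels'][130:215,215:310]
cv2.imwrite('pics/k.png',cv2.convertScaleAbs(np.hstack([cv2.resize(a,(480,456),interpolation=3),cv2.resize(b,None,fx=3.36,fy=456/85,interpolation=3)]),alpha=1.2))
E
```

```text
t 13.8 tip vise [-70.9 -45.3 116.7] F world [-0.1 -0.2 -0.3] grip 0.002
```

View pics/k.png

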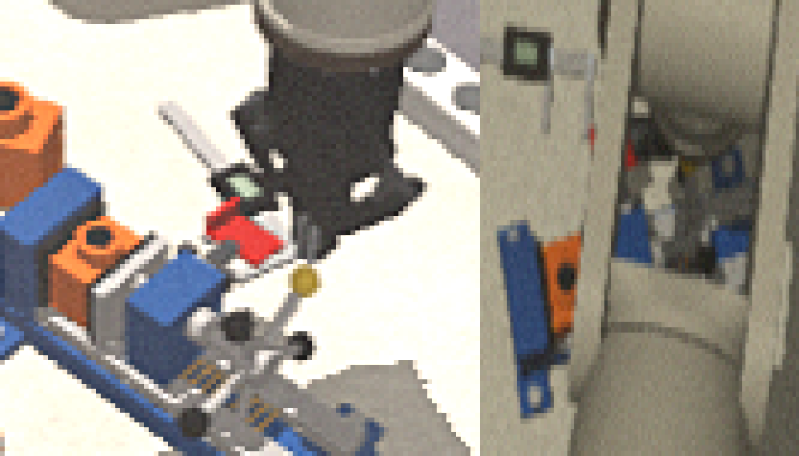

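Side: fingertip (305,252) is just above the yellow ball (305,280), the lever looks up, and the housing sits against the pad. Pressing the ball down along its arc.

Emit:
drive_tool(targets=[{"slide": [1,-1,4],"delta_rot": [0,0,0]},{"slide": [1,-1,8],"delta_rot": [0,0,0]},{"slide": [-1,-1,12],"delta_rot": [0,0,0]},{"slide": [-5,-1,16],"delta_rot": [0,0,0]},{"slide": [-9,-1,20],"delta_rot": [0,0,0]}])

```text
time: 14.52
ee_pos: [648.8, -44.5, 111.0]
ee_rot: [-3.133, 0.008, -2.927]
wrist_force: [-1.4, -1.5, 4.0]
grip_width: 0.0
```

```bash
python3 -c "
from h import *
st();angle(63.3)"
```

```text
t 14.525 tip vise [-72.3 -54.9  97. ] F world [-1.4 -1.5  4. ] grip 0.0
ball [308.65 188.8 ] 20 angle deg 43.3 res [ 0.07 -0.25]
```

Emit:
drive_tool(targets=[{"slide": [-3,0,5],"delta_rot": [0,0,0]},{"slide": [-5,0,10],"delta_rot": [0,0,0]},{"slide": [-6,0,15],"delta_rot": [0,0,0]},{"slide": [-6,0,15],"delta_rot": [0,0,0]}])

```text
time: 15.08
ee_pos: [657.1, -43.4, 96.7]
ee_rot: [-3.131, 0.013, -2.927]
wrist_force: [5.9, -0.1, 6.5]
grip_width: -0.0
```

Emit:
drive_tool(targets=[{"slide": [-1,0,4],"delta_rot": [0,0,0]},{"slide": [-2,0,8],"delta_rot": [0,0,0]},{"slide": [-2,0,11],"delta_rot": [0,0,0]}])

```text
time: 15.45
ee_pos: [660.4, -43.1, 86.4]
ee_rot: [-3.13, 0.016, -2.927]
wrist_force: [5.0, -0.4, 6.4]
grip_width: 0.001
```

```bash
python3 -c "
from h import *
st();angle(63.3)"
```

```text
t 15.45 tip vise [-73.4 -66.7  72.4] F world [ 5.  -0.4  6.4] grip 0.001
ball [310.35 192.05] 20 angle deg 11.8 res [ 0.43 -0.02]
```

Emit:
drive_tool(targets=[{"slide": [1,0,3],"delta_rot": [0,0,0]},{"slide": [2,0,6],"delta_rot": [0,0,0]},{"slide": [3,0,9],"delta_rot": [0,0,0]},{"slide": [3,0,12],"delta_rot": [0,0,0]}])

```text
time: 16.0
ee_pos: [657.3, -43.9, 73.6]
ee_rot: [-3.131, 0.015, -2.927]
wrist_force: [3.2, -1.5, 4.2]
grip_width: 0.001
```

```bash
python3 -c "
from h import *
st();angle(63.3)"
```

```text
t 16.0 tip vise [-73.5 -63.5  59.6] F world [ 3.2 -1.5  4.2] grip 0.001
ball [310.5  195.14] 14 angle deg -3.4 res [0. 0.]
```

Emit:
drive_tool(targets=[{"slide": [0,0,3],"delta_rot": [0,0,0]},{"slide": [-0.5,0,6],"delta_rot": [0,0,0]},{"slide": [-0.5,0,8],"delta_rot": [0,0,0]}])

```text
time: 16.42
ee_pos: [657.5, -43.9, 64.7]
ee_rot: [-3.131, 0.013, -2.927]
wrist_force: [-2.3, -2.5, 3.7]
grip_width: -0.0
```

```bash
python3 -c "
from h import *
st();angle(63.3);angle(61)"
```

```text
t 16.425 tip vise [-73.5 -63.7  50.7] F world [-2.3 -2.5  3.7] grip -0.0
ball [310.43 197.21] 14 angle deg -11.6 res [-0.4  -0.12]
ball [309.29 198.79] 14 angle deg -17.9 res [0.81 0.29]
```

Emit:
drive_tool(targets=[{"slide": [-8,0,-4],"delta_rot": [0,0,0]},{"slide": [-14,0,-25],"delta_rot": [0,0,0]},{"slide": [-14,0,-55],"delta_rot": [0,0,0]},{"slide": [-5,0,-76],"delta_rot": [0,0,0]},{"slide": [10,0,-78],"delta_rot": [0,0,0]},{"slide": [21,0,-74],"delta_rot": [0,0,0]},{"slide": [22,0,-70],"delta_rot": [0,0,0]}])

```text
time: 17.4
ee_pos: [633.6, -48.2, 133.2]
ee_rot: [-3.132, 0.012, -2.928]
wrist_force: [-0.1, 0.0, -0.5]
grip_width: -0.002
```

```bash
python3 -c "
from h import *
st();angle(63.3);angle(61)"
```

```text
t 17.4 tip vise [-72.6 -39.4 119.2] F world [-0.1  0.  -0.5] grip -0.002
ball [310.44 196.89] 18 angle deg -10.4 res [-0.33 -0.09]
ball [309.06 197.33] 18 angle deg -12.9 res [1.47 0.44]
```

Emit:
drive_tool(targets=[{"slide": [1,-1,5],"delta_rot": [0,0,0]},{"slide": [-2,-1,10],"delta_rot": [0,0,0]},{"slide": [-7,-1,15],"delta_rot": [0,0,0]},{"slide": [-10,-1,20],"delta_rot": [0,0,0]}])

```text
time: 18.0
ee_pos: [647.8, -47.1, 115.6]
ee_rot: [-3.129, 0.02, -2.927]
wrist_force: [17.1, 2.0, 23.3]
grip_width: 0.004
```

```bash
python3 -c "
from h import *
st();angle(63)"
```

```text
t 18.0 tip vise [-74.6 -53.6 101.6] F world [17.1  2.  23.3] grip 0.004
ball [309.47 200.67] 15 angle deg -24.3 res [-0.52 -0.21]
```

The finger was too far out and pressing radially. I'll back up, move inward, and press more squarely.

Emit:
drive_tool(targets=[{"slide": [0,0,-5],"delta_rot": [0,0,0]},{"slide": [5,0,-12],"delta_rot": [0,0,0]},{"slide": [14,0,-12],"delta_rot": [0,0,0]},{"slide": [15,0,-8],"delta_rot": [0,0,0]},{"slide": [15,0,-6],"delta_rot": [0,0,0]}])

```text
time: 18.68
ee_pos: [633.1, -50.2, 120.3]
ee_rot: [-3.13, 0.02, -2.927]
wrist_force: [-0.7, -0.3, 0.1]
grip_width: 0.001
```

Emit:
drive_tool(targets=[{"slide": [0,0,2],"delta_rot": [0,0,0]},{"slide": [-1,0,4],"delta_rot": [0,0,0]},{"slide": [-2,0,6],"delta_rot": [0,0,0]}])

```text
time: 19.05
ee_pos: [636.4, -49.8, 115.4]
ee_rot: [-3.129, 0.023, -2.927]
wrist_force: [6.0, 1.6, 11.2]
grip_width: -0.001
```

```bash
python3 -c "
from h import *
st();angle(63)"
```

```text
t 19.05 tip vise [-74.8 -42.  101.4] F world [ 6.   1.6 11.2] grip -0.001
ball [309.18 202.12] 17 angle deg -29.1 res [-0.79 -0.36]
```

Emit:
drive_tool(targets=[{"slide": [-2.5,0,2],"delta_rot": [0,0,0]},{"slide": [-5,0,4.5],"delta_rot": [0,0,0]},{"slide": [-7,0,7],"delta_rot": [0,0,0]}])

```text
time: 19.48
ee_pos: [644.1, -48.4, 108.5]
ee_rot: [-3.128, 0.024, -2.927]
wrist_force: [1.8, -1.0, 5.9]
grip_width: -0.001
```

```bash
python3 -c "
from h import *
st();angle(63)"
```

```text
t 19.475 tip vise [-75.1 -49.8  94.5] F world [ 1.8 -1.   5.9] grip -0.001
ball [308.06 204.75] 16 angle deg -38.1 res [-0.9  -0.47]
```

Emit:
drive_tool(targets=[{"slide": [-3,0,4],"delta_rot": [0,0,0]},{"slide": [-5,0,7.5],"delta_rot": [0,0,0]},{"slide": [-6.5,0,11],"delta_rot": [0,0,0]}])

```text
time: 19.9
ee_pos: [651.7, -47.1, 97.5]
ee_rot: [-3.128, 0.025, -2.927]
wrist_force: [3.5, 0.2, 7.9]
grip_width: -0.0
```

Emit:
drive_tool(targets=[{"slide": [-1.5,0,3.5],"delta_rot": [0,0,0]},{"slide": [-2.5,0,7],"delta_rot": [0,0,0]},{"slide": [-3,0,10],"delta_rot": [0,0,0]}])

```text
time: 20.27
ee_pos: [655.9, -46.5, 87.9]
ee_rot: [-3.127, 0.027, -2.927]
wrist_force: [4.5, 0.7, 8.0]
grip_width: 0.004
```

```bash
python3 -c "
from h import *
st();angle(63);angle(60)"
```

```text
t 20.275 tip vise [-75.8 -61.7  73.9] F world [4.5 0.7 8. ] grip 0.004
ball [305.4 209.2] 5 angle deg -53.9 res [-0.8  -0.52]
ball [301.8 209. ] 5 angle deg -59.6 res [2.5  1.73]
```

Emit:
drive_tool(targets=[{"slide": [0,0,2],"delta_rot": [0,0,0]},{"slide": [0,0,4],"delta_rot": [0,0,0]}])

```text
time: 20.62
ee_pos: [656.7, -46.4, 83.9]
ee_rot: [-3.127, 0.029, -2.927]
wrist_force: [2.4, 1.3, 8.0]
grip_width: -0.002
```

Emit:
drive_tool(targets=[{"slide": [0,0,2],"delta_rot": [0,0,0]},{"slide": [0,0,4],"delta_rot": [0,0,0]}])

```text
time: 20.88
ee_pos: [657.7, -46.3, 80.3]
ee_rot: [-3.127, 0.03, -2.927]
wrist_force: [5.2, 0.6, 7.4]
grip_width: -0.004
```

Emit:
drive_tool(targets=[{"slide": [0,0,2],"delta_rot": [0,0,0]},{"slide": [0,0,4],"delta_rot": [0,0,0]}])

```text
time: 21.12
ee_pos: [658.5, -46.2, 76.5]
ee_rot: [-3.127, 0.032, -2.927]
wrist_force: [2.7, 2.1, 7.9]
grip_width: 0.0
```

Emit:
drive_tool(targets=[{"slide": [0.5,0,2],"delta_rot": [0,0,0]},{"slide": [1,0,4],"delta_rot": [0,0,0]}])

```text
time: 21.38
ee_pos: [658.6, -46.3, 72.9]
ee_rot: [-3.126, 0.034, -2.927]
wrist_force: [3.0, 0.8, 8.7]
grip_width: -0.001
```

Emit:
drive_tool(targets=[{"slide": [0,0,0.5],"delta_rot": [0,0,0]},{"slide": [0,0,0.5],"delta_rot": [0,0,0]},{"slide": [0,0,0.5],"delta_rot": [0,0,0]}])

```text
time: 21.75
ee_pos: [658.9, -46.2, 72.4]
ee_rot: [-3.126, 0.034, -2.927]
wrist_force: [-1.1, -0.0, 6.7]
grip_width: -0.002
```

Emit:
drive_tool(targets=[{"slide": [-8,0,-4],"delta_rot": [0,0,0]},{"slide": [-16,0,-25],"delta_rot": [0,0,0]},{"slide": [-16,0,-70],"delta_rot": [0,0,0]},{"slide": [-40,0,-110],"delta_rot": [0,0,0]},{"slide": [-80,0,-130],"delta_rot": [0,0,0]},{"slide": [-110,0,-130],"delta_rot": [0,0,0]},{"slide": [-110,0,-130],"delta_rot": [0,0,0]}])

```text
time: 22.62
ee_pos: [762.9, -21.1, 204.4]
ee_rot: [-3.127, 0.033, -2.926]
wrist_force: [-0.2, -0.1, -0.5]
grip_width: 0.001
```

```bash
python3 - <<'E'
from h import *
st();angle(60);angle(63)
a=manip.snapshot('side')['pixels'][155:240,240:335]; cv2.imwrite('pics/l.png',cv2.convertScaleAbs(cv2.resize(a,None,fx=7,fy=7,interpolation=3),alpha=1.1))
E
```

```text
t 22.625 tip vise [ -73.7 -171.7  190.4] F world [-0.2 -0.1 -0.5] grip 0.001
ball [300.5 215. ] 2 angle deg -77.4 res [0.31 0.27]
ball [300. 215.] 3 angle deg -78.1 res [-0.08 -0.07]
```

View pics/l.png

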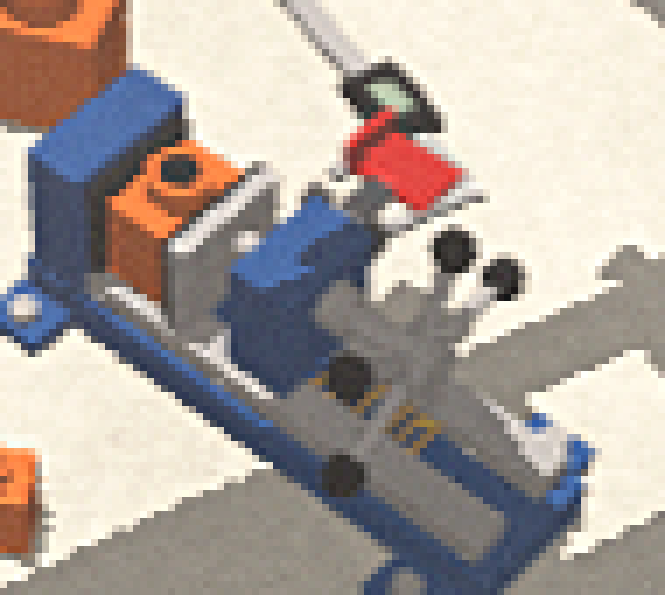

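Side: the housing is held between the rubber faces and stands square, and the lever plate looks raised. I'll check the lever numerically by comparing the red plate's centroid with the start image.

```bash
python3 - <<'E'
from h import *
from scipy.optimize import least_squares
def red(im):
    hsv=cv2.cvtColor(im,cv2.COLOR_BGR2HSV); m=((hsv[...,0]<6)|(hsv[...,0]>172))&(hsv[...,1]>150)&(hsv[...,2]>70)
    m[:150]=0;m[215:]=0;m[:,:285]=0;m[:,325:]=0; v,u=np.nonzero(m);return np.array([u.mean(),v.mean()]),len(u)
a,na=red(cv2.imread('pics/side0.png')); b,nb=red(manip.snapshot('side')['pixels']); print(a,na,b,nb)
p=lambda dc,dz:proj('side',v2w([X[5]+X[3]+dc,-76,98+dz]))[0]
r=least_squares(lambda q:p(*q)-p(0,0)-(b-a),[35,0]); print('dc,dz',r.x); st()
E
```

```text
[306.55 184.3 ] 100 [296.78431373 178.11764706] 102
dc,dz [39.13444961  0.88651581]
t 22.825 tip vise [ -74.1 -169.8  191.9] F world [-0.4 -1.3 -0.2] grip -0.001
```

```bash
python3 -c "
from h import *
print(manip.finish_job())"
```

```text
the job is handed in; nothing more can be done
None
```

I handed the job in at about 23 s. The last checks suggest the housing is clamped firmly, but the clamp force itself is only inferred, and no verdict was reported.

**What I did:**
- I pressed the red lever to its stop (13 N down) and slid the carriage until the housing stopped against the fixed jaw (about 14.5 N push). Then I let the lever go.
- I screwed the jaw tight in two strokes on the handle balls, about 2.2 rad in all.

**Last checks:**
- **Tightness:** about 0.5 N m at the handle while turning, and about 0.40 N m held still. From that I infer roughly 50–85 N of clamping.
- **Lever:** the camera shows the plate back at its starting height (+0.9 mm), so it is up. The carriage had moved back about 3 mm, which fits the pawl dropping in.
- **Housing:** in the last picture it stands square between the rubber faces. I judged this by eye and did not measure its angle or position.
- **Robot:** clear of everything, with wrist force near zero.

**What disagreed or went wrong:**
- The closed fingertips met the lever about 33 mm higher than the stated tool geometry implies. I found the height by contact and corrected for it.
- The second handle stroke first pushed a ball off-centre, with about 29 N on the vise. That is over the 25 N guideline but under the 32 N limit. I backed off and pressed squarely.

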